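# Lock the hold-down clamp on a two-way radio

### The job

Two identical clamp fixtures stand on the radio repair bench, and a two-way radio lies in one of them. Close the toggle clamp of the fixture that holds the radio: push its handle over and down, past the over-centre point, until it is fully down and the spindle stays locked on the radio. Do not shift the radio in its fixture, and leave the clamp of the empty fixture open.

Things in the scene. Friction and masses are not known exactly. Their poses are not given: they have to be found in the camera images.
- fixture: Fixture holding the radio: 195x160x12 mm aluminium plate fixed to the bench, with a steel toggle clamp in its plane y = 0: handle to -x, arm to +x. Origin: on the bench below the clamp; x level, towards the radio; z up. The handle turns about y at x 10, z 110 mm; the arm at x 10, z 70. The spindle on the arm comes down on the radio at x 100. Pivot plates 36 mm over all, to z 118.
- clamp (a joint): Its handle, rad. Elevation above level towards fixture -x = 1.15 - value: 0 open (up; the arm also up, 78 degrees), 1.20 stop (level). Straight bar to 125 mm from pivot; outer 80 mm a black grip, diameter 22. Stays where left; spindle meets radio at 0.84; up to 5 N at the grip; over-centre 1.08, then snaps to the stop and locks. The arm swings down, away from the handle, as it closes.
- radio: Two-way radio: beige and dark handset 60x140x40 mm, short antenna on one end, lying loose, face up, in the nest of one fixture; its top is 52 mm above the bench. Origin: centre of its underside; y lengthwise to the antenna end, z up through its face. (Another handset, upright in a charger, is not part of the job.)
- spare_clamp (a joint): Handle angle (rad) of the identical clamp on the empty fixture, measured in the same way: 0 open, 1.20 closed. It stands open at the start and is to stay open.
There are look-alikes about, which are no part of the job. Leave any blue look-alike of the radio alone.

How it is judged:
By the outcome, as a careful person would: the job done as asked, in the order asked, and still so for the second after the job is handed in, with the robot touching nothing.
It also fails if it takes over 34 s, if anything falls off the work surface, if the arm or the gripper's body presses on something with over 40 N, if the wrist force passes 120 N, or if a joint passes its speed limit or range.

### The arm

A 6-joint arm with a two-finger parallel gripper is mounted at the origin on the work surface. World frame = base frame: x ahead of the robot, y to its left, z up, the work surface at z = 0. Lengths are in m, angles in rad, forces in N, time in s.
With the tool pointing down it reaches from about 0.375 to 0.975 m from the base axis. Payload 3.8 kg.
Tool frame: the origin (TCP) lies midway between the tips of the shut fingers; the grasp point (between the pads) lies 19 mm behind it; z points along the fingers, y is the line along which they close (so a half turn about z gives the same grasp; the last joint's range is limited). The gripper opens to 88 mm and grips with 3 to 60 N. Pads are 18 mm wide; open, the fingers measure 123 mm over their backs; the gripper's body (75 mm by 187 mm) begins 45 mm behind the grasp point.
Start: joints at [-1.183, 0.264, 1.604, -0, 1.274, -0.037], TCP at [0.278, -0.615, 0.215] pointing down, gripper open.
Joint ranges: [-2.63, 2.63], [-0.94, 2.18], [0.31, 2.57], [-1.31, 4.45], [0, 2.66], [-2.55, 2.55]. Speed limits (rad/s): [2.57, 2.57, 3.14, 3.14, 3.14, 3.14].

### API

Orientations are given as a rotation vector (axis times angle).
In Python, from cell import manip, inverse_kinematics, cams, order gives the robot as it stands. Calls block until the motion is done:
- manip.move_pose(position, orientation): joint-space move of the TCP to a pose.
- manip.move_linear(position, rate=0.15, rot=None): straight line of the TCP; rot=None keeps the orientation; rate is the mean speed in m/s.
- manip.set_joints(angles): joint-space move.
- manip.set_gripper(opening, force=None): finger opening in m; force is the grip in N (None keeps the last); returns when the fingers have stopped.
- manip.dwell(seconds).
- inverse_kinematics(position, orientation): joint angles nearest the present ones, or None.
- manip.state(): the state.
- cams.capture(name): name is "side" or "top"; returns a dict with "image" (480x640x3 uint8, blue, green, red), "z_map" (480x640 float32, m along the optical axis (not along the pixel's ray), 0 where there is no reading), "intrinsics" (3x3 intrinsics, pixels), "k1" (the pictures are not rectified: a ray, as slopes to the right and down, at radius r is drawn at 1 + k1 r^2 times it, then the intrinsics apply), "position" and "orientation" of the camera in the world. Camera axes: x right, y down, z forward; pixel columns grow to the right and rows downward; lengths in m; the calibration is good to about 2 mm. A picture is of the moment at which its call begins.
A pose or a line that the arm cannot do raises manip.IKError and nothing moves.
- order.close_job(): hands the job in, once; it reports no verdict.
The state is a dict: "clock": time; "joint_pos": joint angles; "joint_velocities": joint speeds; "tau": joint torques, N m; "tool_pos": TCP position; "tcp_rot": TCP orientation; "contact_force": force on the tool from outside, world axes, zero at the start; "moment": the same for the moment, N m; "gripper_width": finger opening in m.
Only numpy, scipy, OpenCV 4.12 (cv2) and the standard library are available. Lean on these libraries where they do the work, as an engineer would, in place of code of your own. Each camera call takes 0.05 s, during which the arm holds its last target. There are 200 camera calls.

## Working session

There is one attempt and no reset: what is moved stays moved. The work goes in short steps, each a Python script; the robot and the scene stay as the last script left them, time stands still between calls to the robot, and variables do not carry over. Pictures are saved under pics/ and viewed, on a budget of 10 in all, crops included, one or two more only if the job needs it, and the job is handed in when it is done.

```bash
mkdir -p pics
cat > h.py <<'E'
import numpy as np, cv2
from scipy.spatial.transform import Rotation as R
def Rm(o):
    o=np.asarray(o,float)
    return o if o.shape==(3,3) else (R.from_rotvec(o).as_matrix() if o.size==3 else R.from_quat(o).as_matrix())
def world(c):
    """HxWx3 world points from z_map (nan where none)"""
    K=np.array(c["intrinsics"]);k1=float(c["k1"]);h,w=c["z_map"].shape
    uv=np.stack(np.meshgrid(np.arange(w),np.arange(h)),-1).reshape(-1,1,2).astype(np.float64)
    n=cv2.undistortPoints(uv,K,np.array([k1,0,0,0.])).reshape(h,w,2)
    z=np.where(c["z_map"]>0,c["z_map"],np.nan)[...,None]
    return (np.concatenate([n*z,z],-1))@Rm(c["orientation"]).T+np.array(c["position"])
E
python3 - <<'E'
from cell import manip,cams
from h import *
for n in("side","top"):
    c=cams.capture(n); cv2.imwrite(f"pics/{n}0.png",c["image"]); np.save(f"{n}0.npy",c,allow_pickle=True)
    print(n,c["position"],c["orientation"],c["k1"],c["intrinsics"])
s=manip.state();print(s["clock"],s["tcp_rot"],s["tool_pos"])
E
```

```text
side [0.29752484 1.20959241 1.03915415] [-0.22443375  2.78929627 -1.23058964] -0.0342368259701944 [[574.88741231   0.         316.31490441]
 [  0.         574.88741231 230.10144611]
 [  0.           0.           1.        ]]
top [0.32687304 0.1937522  1.43817669] [-2.17248957  2.16052681 -0.14764788] -0.06282178737021232 [[552.95839288   0.         322.17627875]
 [  0.         552.95839288 242.39049521]
 [  0.           0.           1.        ]]
0.1 [-3.06905072e+00 -6.61824555e-01  5.90422651e-04] [ 0.27791988 -0.6143689   0.21401562]
```

View pics/top0.png

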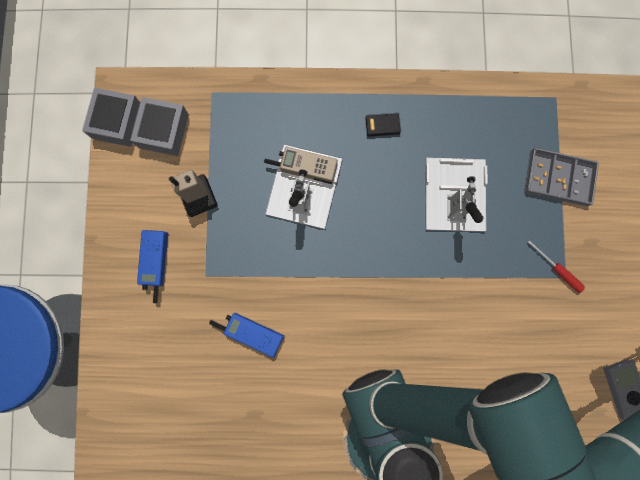

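View pics/side0.png

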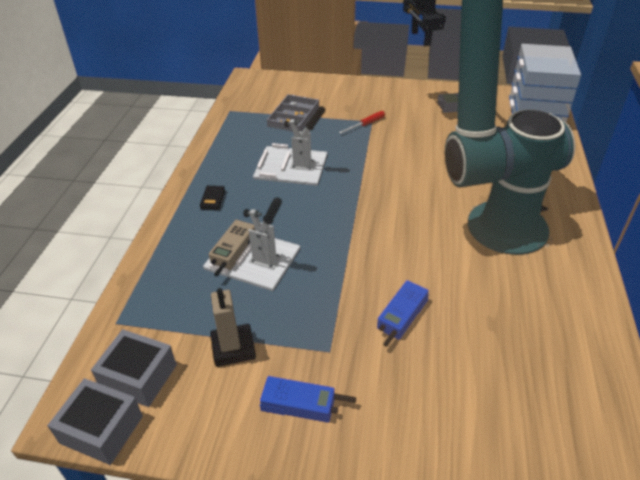

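The fixture holding the beige radio is the left one in the top picture (plate at about 303,187; radio at 308,165). The right one at (457,195) has an empty nest. The blue handsets at (152,260) and (253,335) and the beige one upright in its charger at (193,193) are not part of the job. Next I'll measure the left fixture and confirm it in an enlarged crop.

Run:
```python
from h import *
t=np.load("top0.npy",allow_pickle=True).item(); s=np.load("side0.npy",allow_pickle=True).item()
cv2.imwrite("pics/crop.png",np.hstack([cv2.resize(t["image"][130:250,240:370],(390,360),interpolation=2),cv2.resize(s["image"][185:305,190:320],(390,360),interpolation=2)]))
def rect(P): 
    (c,sz,a)=cv2.minAreaRect(P[:,:2].astype(np.float32)*1000); return np.round(c,1),np.round(sz,1),round(a,2)
Wt=world(t); print("table z",np.nanmedian(Wt[255:270,330:400,2]), "c",Wt[187,318])
c0=Wt[200,320,:2]
for n,c in(("top",t),("side",s)):
    W=world(c); hsv=cv2.cvtColor(c["image"],cv2.COLOR_BGR2HSV)
    near=np.linalg.norm(W[...,:2]-c0,axis=-1)<0.16
    pl=near&(W[...,2]>.006)&(W[...,2]<.018)&(hsv[...,2]>170)&(hsv[...,1]<50)
    ra=near&(W[...,2]>.044)&(W[...,2]<.060)&(hsv[...,1]>30)&(hsv[...,0]<30)
    gr=near&(W[...,2]>.12)&(hsv[...,2]<75)
    hi=near&(W[...,2]>.08)&~gr
    for k,m in(("plate",pl),("radio",ra)):
        m=cv2.morphologyEx(m.astype(np.uint8),cv2.MORPH_OPEN,np.ones((3,3)))>0
        if m.sum()>10: print(n,k,m.sum(),rect(W[m]),"z",np.median(W[m][:,2]).round(4))
    for k,m in(("grip",gr),("steel",hi)):
        P=W[m]; 
        if len(P)<5: print(n,k,len(P)); continue
        print(n,k,len(P),"min",P.min(0).round(3),"max",P.max(0).round(3),"mean",P.mean(0).round(4))
        if k=="grip":
            for z in np.arange(.12,.24,.015):
                q=P[abs(P[:,2]-z)<.0075]
                if len(q): print("  z%.3f"%z,len(q),np.median(q,0).round(4))
```

```text
table z 0.0008339474786338563 c [0.6462171  0.18348741 0.01278003]
top plate 1567 (array([649.9, 221.2]), array([159.4, 194. ]), 76.78) z 0.0117
top radio 843 (array([699.8, 209.7]), array([140.6,  60.3]), 76.67) z 0.0514
top grip 211 min [0.557 0.213 0.136] max [0.656 0.25  0.227] mean [0.5956 0.2326 0.1878]
  z0.135 1 [0.6086 0.2251 0.1355]
  z0.150 34 [0.6094 0.226  0.1534]
  z0.165 58 [0.6224 0.2249 0.1626]
  z0.180 20 [0.5905 0.231  0.1814]
  z0.195 11 [0.5848 0.2348 0.1985]
  z0.210 27 [0.5746 0.2385 0.2125]
  z0.225 60 [0.567  0.2406 0.2212]
top steel 211 min [0.559 0.206 0.081] max [0.654 0.25  0.217] mean [0.6173 0.2252 0.1291]
side plate 1089 (array([612.9, 230. ]), array([163.7, 116.5]), 75.44) z 0.0135
side radio 850 (array([701.4, 211.3]), array([143.7,  64.6]), 77.41) z 0.0534
side grip 288 min [0.556 0.214 0.15 ] max [0.656 0.253 0.229] mean [0.5894 0.2422 0.1877]
  z0.150 24 [0.5974 0.2382 0.1534]
  z0.165 79 [0.6041 0.237  0.1634]
  z0.180 46 [0.5852 0.2457 0.1804]
  z0.195 44 [0.5779 0.2459 0.1945]
  z0.210 48 [0.5728 0.2483 0.2111]
  z0.225 47 [0.5669 0.2453 0.2229]
side steel 610 min [0.558 0.208 0.08 ] max [0.658 0.255 0.224] mean [0.6149 0.2356 0.1208]
```

View pics/crop.png

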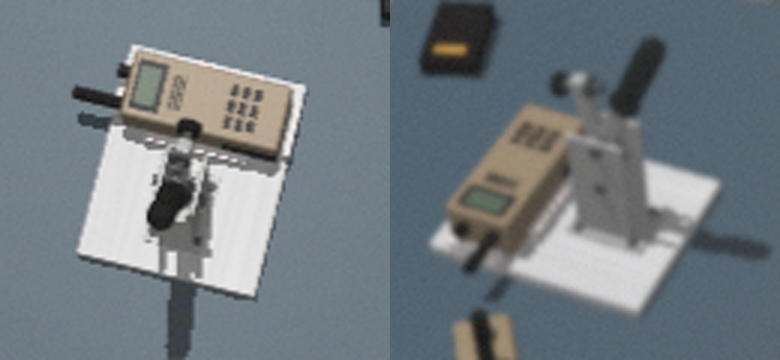

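The crop confirms it: the beige radio with its keypad lies in this nest, under the open clamp (grip at crop px 165,205 left and 640,75 right). From the plate, radio and grip, the fixture yaw is about -13.2° and its origin is near (0.602, 0.233). I'll go up and over, then push the grip along its arc with the fingers shut.

```bash
cat >> h.py <<'E'
yaw=np.deg2rad(-13.25); ex=np.array([np.cos(yaw),np.sin(yaw),0]); O=np.array([.6024,.2326,0])
ROT=np.pi*np.array([np.cos(yaw/2),np.sin(yaw/2),0])
def F(x,z): return O+x*ex+np.array([0,0,z])
def tcp(v,r=.09,gap=0):
    e=1.15-v; d=np.array([-np.cos(e),np.sin(e)]); n=np.array([np.sin(e),np.cos(e)])
    p=np.array([.010,.110])+r*d+(.011+gap)*n
    return F(p[0]+.009,p[1])
E
python3 - <<'E'
from cell import manip,cams
from h import *
p=manip.state()["tool_pos"]
manip.move_linear([p[0],p[1],.40],rate=.25)
manip.set_gripper(0.0)
a=tcp(0,gap=.010); print(a)
manip.move_pose([a[0],a[1],.38],ROT)
s=manip.state();print(s["clock"],s["tool_pos"],s["gripper_width"])
manip.move_linear(a,rate=.15)
s=manip.state();print(s["clock"],s["tool_pos"],s["contact_force"])
for n in("side","top"):
    c=cams.capture(n); np.save(n+"1.npy",c,allow_pickle=True)
    im=c["image"]; cr=im[130:250,240:370] if n=="top" else im[145:285,190:320]
    if n=="side": A=cv2.resize(cr,(390,420),interpolation=2)
    else: B=cv2.resize(cr,(390,420),interpolation=2)
cv2.imwrite("pics/near.png",np.hstack([A,B]))
E
```

```text
[0.60376679 0.23227816 0.20072699]
5.4667 [0.60406191 0.23156311 0.38001206] 0.0006927787303921484
6.8083 [0.60462414 0.23254379 0.20215365] [-0.26372517 -0.14399579  1.00551357]
```

View pics/near.png

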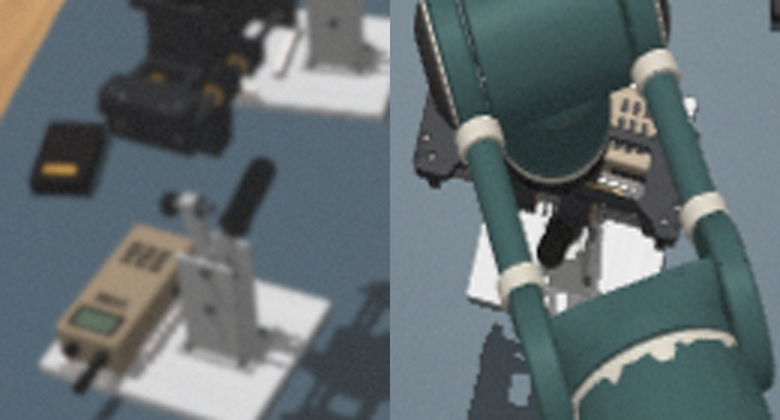

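The side view shows the dark gripper at crop (180,110), away from where the tip should be. I'll check its 3D position before pushing.

Run:
```python
from cell import manip
from h import *
s=manip.state(); print(s["clock"],s["tool_pos"],s["tcp_rot"],ROT)
for n in("side","top"):
    c=np.load(n+"1.npy",allow_pickle=True).item()
    rv=cv2.Rodrigues(Rm(c["orientation"]).T)[0]; tv=-Rm(c["orientation"]).T@np.array(c["position"])
    pts=np.array([s["tool_pos"],np.add(s["tool_pos"],[0,0,.064]),F(-.041,.224)])
    print(n,cv2.projectPoints(pts,rv,tv,np.array(c["intrinsics"]),np.array([c["k1"],0,0,0.]))[0].reshape(-1,2).round(1))
    if n=="side":
        W=world(c)
        for v,u in[(170,240),(182,235),(188,250),(192,258),(180,262),(165,250),(150,250)]: print((u,v),W[v,u].round(3),c["image"][v,u])
        cv2.imwrite("pics/side1.png",c["image"])
```

```text
6.9083 [0.60461949 0.23256889 0.20223674] [-3.1195575   0.36226607 -0.00355596] [ 3.12061473 -0.36244737  0.        ]
side [[262.3 203. ]
 [260.  180.7]
 [278.8 199.9]]
(240, 170) [0.632 0.276 0.324] [51 63 72]
(235, 182) [0.63  0.321 0.327] [40 39 38]
(250, 188) [0.598 0.327 0.32 ] [39 33 37]
(258, 192) [0.608 0.245 0.244] [43 41 42]
(262, 180) [0.589 0.268 0.297] [42 49 55]
(250, 165) [0.61  0.274 0.338] [46 43 43]
(250, 150) [0.606 0.274 0.376] [39 41 41]
top [[297.1 186.5]
 [296.2 180. ]
 [292.4 202.8]]
```

View pics/side1.png

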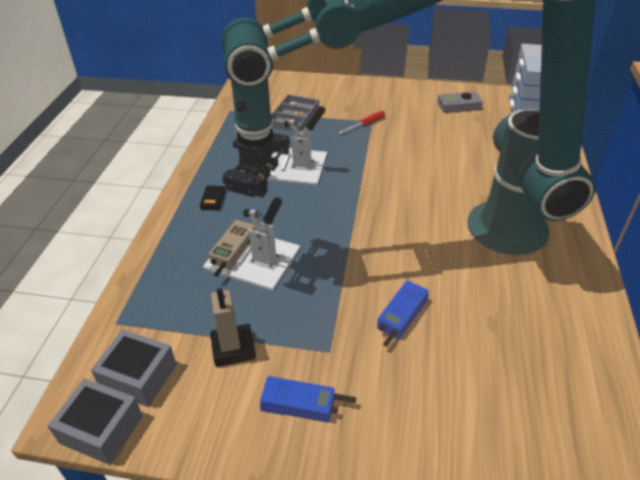

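Run:
```python
from h import *
c=np.load("side1.npy",allow_pickle=True).item(); W=world(c)
for v in range(180,212,2): print(v,[f"{u}:{W[v,u][0]:.3f},{W[v,u][1]:.3f},{W[v,u][2]:.3f}|{c['image'][v,u].mean():.0f}" for u in (255,259,262,265,268)])
cv2.imwrite("pics/z1.png",cv2.resize(c["image"][165:225,225:305],(800,600),interpolation=cv2.INTER_NEAREST))
```

```text
180 ['255:0.590,0.313,0.330|45', '259:0.591,0.283,0.308|53', '262:0.589,0.268,0.297|49', '265:0.581,0.273,0.301|42', '268:0.685,-0.101,0.008|103']
182 ['255:0.589,0.316,0.327|48', '259:0.601,0.251,0.277|44', '262:0.599,0.236,0.266|41', '265:0.595,0.227,0.259|39', '268:0.683,-0.093,0.006|91']
184 ['255:0.595,0.300,0.310|45', '259:0.601,0.253,0.273|38', '262:0.598,0.242,0.265|34', '265:0.595,0.228,0.254|40', '268:0.681,-0.086,0.004|91']
186 ['255:0.595,0.301,0.305|44', '259:0.603,0.249,0.264|40', '262:0.598,0.244,0.261|35', '265:0.596,0.228,0.249|43', '268:0.680,-0.078,0.003|91']
188 ['255:0.591,0.316,0.312|40', '259:0.604,0.248,0.258|41', '262:0.598,0.245,0.256|37', '265:0.595,0.233,0.247|38', '268:0.677,-0.068,0.004|91']
190 ['255:0.591,0.316,0.306|40', '259:0.604,0.248,0.252|40', '262:0.598,0.246,0.251|36', '265:0.596,0.231,0.240|41', '268:0.676,-0.062,0.001|89']
192 ['255:0.591,0.319,0.304|36', '259:0.605,0.247,0.245|39', '262:0.599,0.244,0.244|36', '265:0.597,0.228,0.232|47', '268:0.673,-0.050,0.004|93']
194 ['255:0.591,0.318,0.298|47', '259:0.605,0.249,0.242|44', '262:0.600,0.243
[... 575 characters left out ...]
,-0.001|101', '262:0.679,-0.003,0.004|103', '265:0.671,-0.005,0.003|103', '268:0.661,-0.001,0.008|100']
204 ['255:0.697,0.008,0.003|103', '259:0.687,0.002,-0.000|102', '262:0.678,0.002,0.001|102', '265:0.671,-0.002,-0.001|103', '268:0.659,0.008,0.008|99']
206 ['255:0.695,0.016,0.003|104', '259:0.684,0.014,0.002|100', '262:0.675,0.016,0.005|99', '265:0.666,0.017,0.007|99', '268:0.659,0.009,0.001|90']
208 ['255:0.693,0.025,0.003|107', '259:0.684,0.017,-0.002|100', '262:0.674,0.020,0.001|101', '265:0.665,0.020,0.003|100', '268:0.657,0.018,0.002|72']
210 ['255:0.627,0.224,0.171|123', '259:0.680,0.031,0.003|95', '262:0.671,0.032,0.005|101', '265:0.661,0.034,0.007|101', '268:0.590,0.243,0.191|53']
```

View pics/z1.png

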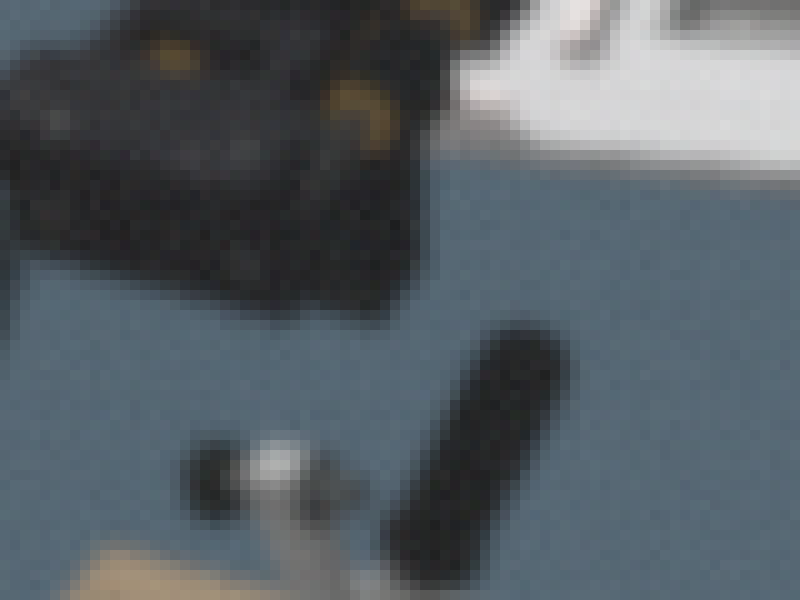

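Run:
```python
from cell import manip,cams
from h import *
for n in("side","top"):
    c=cams.capture(n); W=world(c); s=manip.state(); d=W-np.array(s["tool_pos"])
    m=(abs(d[...,0])<.03)&(abs(d[...,1])<.03)&(d[...,2]>-.01)&(d[...,2]<.07)&(d@ex>-.012)
    print(n,s["clock"],np.round(s["tool_pos"],4),"finger minz",np.percentile(W[m][:,2],[0,2,10]).round(3),m.sum())
    if n=="side": 
        vs=np.argwhere(m); print(vs[:,0].max(), np.median(d[m]@ex).round(4), np.ptp(np.percentile(d[m]@ex,[3,97])).round(4))
print(s["joint_pos"],s["gripper_width"])
```

```text
side 6.9583 [0.6045 0.2325 0.2021] finger minz [0.228 0.231 0.233] 162
197 -0.0072 0.0138Traceback (most recent call last):
  File "<stdin>", line 6, in <module>
    return _quantile_unchecked(
        a, q, axis, out, overwrite_input, method, keepdims, weights)
    return _ureduce(a,
                    func=_quantile_ureduce_func,
    ...<5 lines>...
                    overwrite_input=overwrite_input,
                    method=method)
    r = func(a, **kwargs)
    result = _quantile(arr,
                       quantiles=q,
    ...<2 lines>...
                       out=out,
                       weights=wgt)
    slices_having_nans = np.isnan(arr[-1, ...])
                                  ~~~^^^^^^^^^
IndexError: index -1 is out of bounds for axis 0 with size 0
```

```bash
cat >> h.py <<'E'
def finger(c,tp,zmax=.05):
    """finger offset (fixture axes) of visible finger points from reported TCP, side view"""
    d=world(c)-np.array(tp); ey=np.array([-ex[1],ex[0],0]); q=np.stack([d@ex,d@ey,d[...,2]],-1)
    m=(abs(q[...,0])<.03)&(abs(q[...,1])<.03)&(q[...,2]>.018)&(q[...,2]<zmax)&(c["image"].max(-1)<75)
    return q[m]
E
python3 - <<'E'
from cell import manip,cams
from h import *
def rep(z):
    s=manip.state(); c=cams.capture("side"); q=finger(c,s["tool_pos"])
    print(np.round(s["tool_pos"],4),len(q),"x",np.percentile(q[:,0],[2,25,50,75,98]).round(3),"y",np.percentile(q[:,1],[2,50,98]).round(3),"z",np.percentile(q[:,2],[1,5]).round(3), s["contact_force"].round(1) if hasattr(s["contact_force"],'round') else s["contact_force"])
rep(0)
p=np.array(manip.state()["tool_pos"]); manip.move_linear(p+[0,0,.06],rate=.2); rep(1)
print(manip.state()["clock"],manip.state()["gripper_width"])
E
```

```text
[0.6043 0.2325 0.2019] 79 x [-0.01  -0.008 -0.007 -0.003  0.005] y [-0.012  0.011  0.018] z [0.027 0.03 ] [ 1.  -0.9 -0.8]
[0.6045 0.2325 0.2621] 70 x [-0.009 -0.008 -0.007 -0.001  0.006] y [-0.007  0.013  0.017] z [0.03  0.032] [-0.2 -0.5 -0.7]
7.5667 0.0006744062670170532
```

The gripper's visible fingertips sit a constant ~28 mm above the reported TCP, while the x and y offsets agree. A small horizontal nudge will show which height is physical: if the fingers are short they pass over the handle tip, and if long they push it.

Run:
```python
from cell import manip,cams
from h import *
def grip():
    c=cams.capture("side"); d=world(c)-O; ey=np.array([-ex[1],ex[0],0]); q=np.stack([d@ex,d@ey,d[...,2]],-1)
    m=(q[...,0]<-.0)&(q[...,0]>-.14)&(abs(q[...,1])<.02)&(q[...,2]>.13)&(q[...,2]<.226)&(c["image"].max(-1)<75)
    return m.sum(), q[m].mean(0).round(4), np.percentile(q[m][:,2],99).round(3),c
print(grip()[:3])
a=tcp(0,gap=.010)+[0,0,.004]; manip.move_linear(a,rate=.15); print(grip()[:3],np.round(manip.state()["contact_force"],1))
for k in(.012,.018,.024):
    manip.move_linear(a-k*ex,rate=.08); g=grip(); s=manip.state(); print(k,g[:3],np.round(s["contact_force"],1),np.round(s["tool_pos"],4))
    if np.linalg.norm(s["contact_force"])>12: break
cv2.imwrite("pics/z2.png",cv2.resize(g[3]["image"][165:265,205:325],(720,600),interpolation=cv2.INTER_CUBIC)); print(s["clock"])
```

```text
(np.int64(233), array([-0.0253,  0.0072,  0.1928]), np.float64(0.225))
(np.int64(233), array([-0.0253,  0.0072,  0.1928]), np.float64(0.225)) [1.4 1.  0.2]
0.012 (np.int64(232), array([-0.0252,  0.0072,  0.1928]), np.float64(0.225)) [ 0.3 -0.3 -0. ] [0.5922 0.2353 0.2057]
0.018 (np.int64(232), array([-0.0254,  0.0072,  0.1929]), np.float64(0.226)) [-0.1  0.   0.3] [0.5861 0.2364 0.2048]
0.024 (np.int64(229), array([-0.025 ,  0.007 ,  0.1921]), np.float64(0.225)) [ 0.8  0.2 -0.2] [0.5802 0.2378 0.2047]
9.15
```

View pics/z2.png

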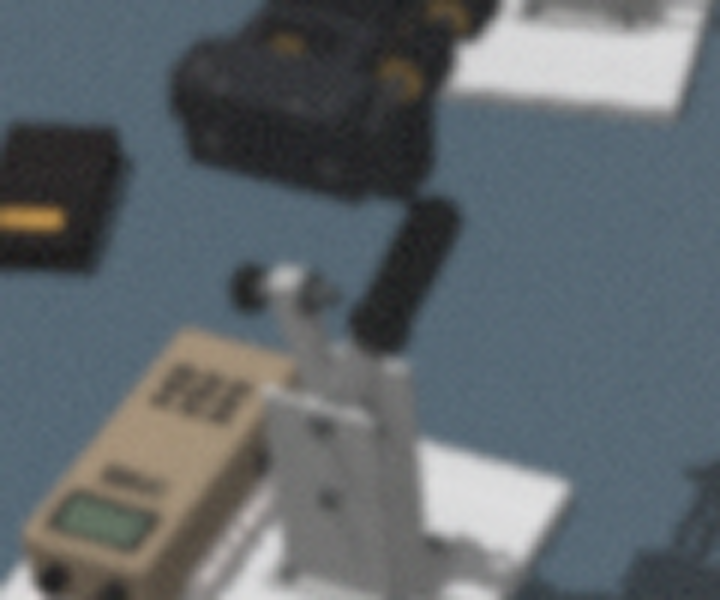

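The nudge met no force and the handle did not move, so the tip really is about 28 mm above the reported TCP. I'll correct the height by -28 mm and push through the arc, watching the force and the handle.

Run:
```python
from cell import manip,cams
from h import *
D=np.array([0,0,-.028])
a=tcp(0,gap=.010)
p=np.array(manip.state()["tool_pos"]); manip.move_linear([a[0],a[1],p[2]],rate=.15)
manip.move_linear(a+D,rate=.1); print(np.round(manip.state()["contact_force"],1))
for v in(.0,.15,.3,.45,.6,.75,.9):
    manip.move_linear(tcp(v)+D,rate=.08); s=manip.state(); f=np.array(s["contact_force"]); print(v,f.round(1),np.round(s["tool_pos"],4),round(s["clock"],2))
    if np.linalg.norm(f)>35: break
ims=[]
for n,(r,q) in dict(side=(165,205),top=(130,240)).items():
    c=cams.capture(n); np.save(n+"2.npy",c,allow_pickle=True); ims.append(cv2.resize(c["image"][r:r+120,q:q+120],(400,400),interpolation=2))
cv2.imwrite("pics/z3.png",np.hstack(ims))
```

```text
[0.2 0.1 0.5]
0.0 [ 1.2 -0.9 -0.5] [0.5947 0.2346 0.1692] 10.2
0.15 [ 0.6 -0.7 -0.1] [0.5819 0.2373 0.1635] 10.52
0.3 [0.6 0.7 0.2] [0.5702 0.24   0.1563] 10.83
0.45 [ 0.6  0.6 -0.1] [0.5598 0.2423 0.1476] 11.15
0.6 [-0.7  0.3 -0.6] [0.5509 0.2444 0.1376] 11.47
0.75 [ 0.2 -0.2  0.9] [0.5434 0.2461 0.1262] 11.78
0.9 [0.8 0.2 0.6] [0.5383 0.2476 0.1144] 12.1
```

View pics/z3.png

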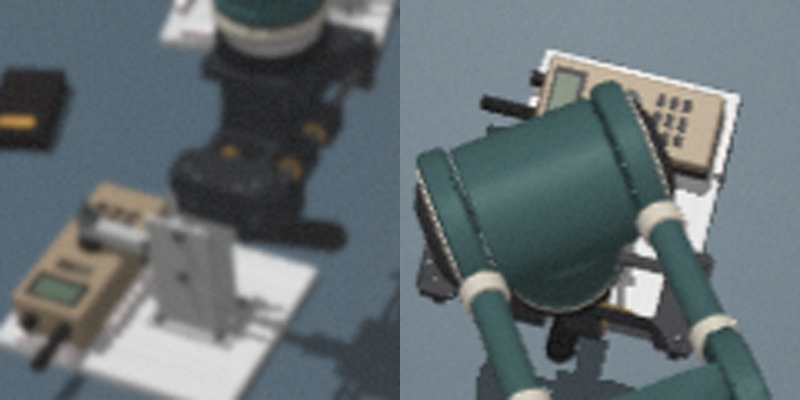

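The handle has followed (grip near level at crop 300,230) and the arm is down, with the spindle at (90,230) about on the radio. Continuing past over-centre.

Run:
```python
from cell import manip,cams
from h import *
D=np.array([0,0,-.028])
for v in(1.0,1.06,1.11,1.16,1.19):
    manip.move_linear(tcp(v)+D,rate=.05); s=manip.state(); f=np.array(s["contact_force"]); print(v,f.round(1),np.round(s["tool_pos"],4),round(s["clock"],2))
    if np.linalg.norm(f)>35: break
manip.dwell(.2); print(np.round(manip.state()["contact_force"],1))
c=cams.capture("side"); np.save("side3.npy",c,allow_pickle=True)
d=world(c)-O; ey=np.array([-ex[1],ex[0],0]); q=np.stack([d@ex,d@ey,d[...,2]],-1)
m=(q[...,0]<-.08)&(q[...,0]>-.14)&(abs(q[...,1])<.02)&(q[...,2]>.08)&(c["image"].max(-1)<75)
for x in(-.12,-.11,-.10,-.09):
    k=m&(abs(q[...,0]-x)<.005)
    if k.any(): print(x,k.sum(),np.percentile(q[k][:,2],[5,50,95]).round(4))
cv2.imwrite("pics/z4.png",cv2.resize(c["image"][165:285,205:345],(700,600),interpolation=2))
```

```text
1.0 [-0.3 -0.5 -0.3] [0.5352 0.2481 0.1055] 12.53
1.06 [-0.2  0.3  0.7] [0.5339 0.2484 0.1002] 12.79
1.11 [ 0.1  0.5 -0.6] [0.5333 0.2486 0.0961] 13.04
1.16 [-1.9 -1.   7.6] [0.5343 0.2492 0.0939] 13.29
1.19 [-6.5 -4.5 18.5] [0.5345 0.2493 0.0936] 13.54
[-5.8 -3.6 18.8]
-0.11 113 [0.1087 0.3307 0.4002]
-0.1 393 [0.1151 0.3232 0.3974]
-0.09 146 [0.1105 0.2181 0.2358]
```

View pics/z4.png

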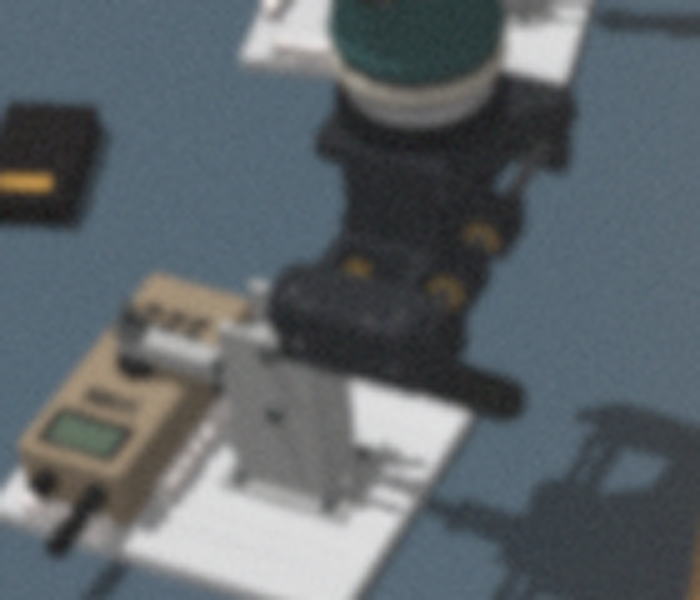

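The 18.8 N at tip height ≈ 0.1216 m equals grip top at level, so the handle is at its stop. Now I retreat and measure the handle with the gripper clear.

Run:
```python
from cell import manip,cams
from h import *
p=np.array(manip.state()["tool_pos"])
manip.move_linear(p+[0,0,.20],rate=.15); 
manip.move_linear([.42,-.05,.36],rate=.25); s=manip.state(); print(np.round(s["contact_force"],1),s["clock"])
ey=np.array([-ex[1],ex[0],0]); ims=[]
for n,(r,u) in dict(side=(165,205),top=(130,240)).items():
    c=cams.capture(n); W=world(c); d=W-O; q=np.stack([d@ex,d@ey,d[...,2]],-1); hsv=cv2.cvtColor(c["image"],cv2.COLOR_BGR2HSV)
    m=(q[...,0]<-.035)&(q[...,0]>-.14)&(abs(q[...,1])<.02)&(q[...,2]>.08)&(q[...,2]<.25)&(c["image"].max(-1)<80)
    for x in(-.11,-.095,-.08,-.065,-.05):
        k=m&(abs(q[...,0]-x)<.007)
        if k.any(): print(n,x,k.sum(),"top z",np.percentile(q[k][:,2],[50,90]).round(4))
    ra=(np.linalg.norm(W[...,:2]-[.7,.21],axis=-1)<.1)&(W[...,2]>.044)&(W[...,2]<.060)&(hsv[...,1]>30)&(hsv[...,0]<30)
    ra=cv2.morphologyEx(ra.astype(np.uint8),cv2.MORPH_OPEN,np.ones((3,3)))>0
    print(n,"radio",cv2.minAreaRect(W[ra][:,:2].astype(np.float32)*1000))
    ims.append(cv2.resize(c["image"][r-80:r+120,u-40:u+160] if n=="side" else c["image"][110:260,220:500],(400,400),interpolation=2))
cv2.imwrite("pics/z5.png",np.hstack(ims)); print(manip.state()["clock"])
```

```text
[1.2 0.3 0.3] 16.7583
side -0.11 34 top z [0.1128 0.1162]
side -0.095 48 top z [0.1139 0.1173]
side -0.08 43 top z [0.1161 0.1196]
side -0.065 46 top z [0.1161 0.1201]
side -0.05 43 top z [0.1166 0.1202]
side radio ((702.1015625, 209.86895751953125), (141.7576904296875, 66.40913391113281), 78.39724731445312)
top -0.11 32 top z [0.1111 0.115 ]
top -0.095 54 top z [0.1132 0.1173]
top -0.08 52 top z [0.1139 0.1178]
top -0.065 50 top z [0.1148 0.1184]
top -0.05 44 top z [0.1158 0.1202]
top radio ((699.6849975585938, 207.90777587890625), (137.17942810058594, 60.68143844604492), 77.08616638183594)
16.8583
```

View pics/z5.png

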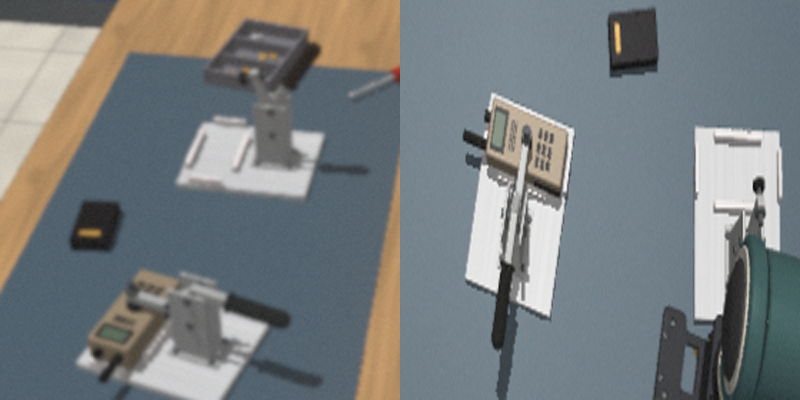

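The handle is at its stop: the measured slope of about -0.05 to -0.08 rad matches value 1.20. The spindle is on the radio, the spare clamp is still open and the gripper is touching nothing. Handing in.

```bash
python3 -c "
from cell import manip,order
print(manip.state()['clock'],manip.state()['contact_force']); order.close_job()"
```

```text
16.8583 [ 1.13818536 -0.28713159  0.05706538]
the job is handed in; nothing more can be done
```

I closed the toggle clamp on the fixture holding the beige radio and handed the job in at 16.9 s of the 34 s allowed. I pushed the grip along its arc with shut fingers until it met the stop (about 19 N there), then backed away.

**Final checks**
- **Clamp:** with the gripper clear, the handle slopes about -0.05 to -0.08 rad in both views. That matches the 1.20 stop, and it stayed there when released. The spindle is on the radio.
- **Radio:** in the top view its fitted centre is within about 2 mm and its angle within 0.4° of the start. The apparent 1.8 mm shift came with a fitted length 3.4 mm shorter (137 mm against 140.6 mm), which points to a partly masked edge. The side view agreed less well (about 1.6 mm and 1°), and I put that down to the spindle now covering part of the radio.
- **Spare clamp:** it still looks open in the last picture. I did not touch it or the look-alikes.

**Disagreement found:** the reported TCP was about 28 mm lower than the fingertips seen by the side camera. A test nudge at the reported height met no force, which confirmed it. I lowered the path by 28 mm, and the contact height at the stop then agreed with the handle being level.

I viewed 9 pictures of the 10 allowed.

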